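# Put the ear defenders away on the storage rail

### The job

Put the ear defenders away on the bar of the steel stand: first swing the T-handled keeper lever all the way out, away from the post, then hang the ear defenders over the bar by their headband, one cup on each side, and let go of them. Next push them along the bar until the headband rests against the black collar by the post, and last swing the keeper lever upright so that they cannot slide off the end. Do not let the ear defenders topple, and leave the can, water tub, tape roll and paint set where they are.

Things in the scene. Friction and masses are not known exactly. Their poses are not given: they have to be found in the camera images.
- rack: Fixed steel stand; origin on the table under its post (28 mm dia.), z up. A 20 mm round bar, axis 185 mm high (top 195), runs along its own -y from the post to a free end at y = -200 mm, with a 26 mm square hinge block (to y = -207). Black collar disc on the bar, 52 mm dia., y = -26 to -35 mm. Foot plate 150 (x) by 12 mm high, y -45 to +65 mm.
- bar_home (a point): Fixed point on the top line of the bar, at (0, -50, 195) mm in the stand's frame: where the middle of the headband's underside lies when the headband touches the collar.
- keeper_hinge (a point): Fixed point: hinge axis of the keeper lever at the free end of the bar, at (0, -200, 185) mm in the stand's frame; the hinge axis is the stand's x.
- keeper (a joint): Angle of the keeper lever (rad): 0 = upright; positive = leaning in over the bar towards the post (stop at 1.1); negative = leaning out, away from the post (stop at -1.0). Stays where it is left; about 2 to 4 N at its handle moves it.
- keeper_tip (a point): Middle of the keeper lever's handle: a black crossbar 44 mm long (along the stand's x) and 14 mm in diameter, 80 mm from the hinge, on a steel flat bar 16 mm wide and 8 mm thick.
- earmuffs: Grey ear defenders, 0.26 kg, standing on their two cups. Origin on the table midway between the cups; z up, x cup to cup, y along the band width. Overall 170 (x) by 70 (y) by 175 (z) mm; cups 70 (y) by 85 (z), 94 mm clear between cushions. Black padded top of the headband: 52 (x) by 30 (y) mm, 153 to 175 mm high, flat below; the grey arch slopes down from it.
- crown (a point): Middle of the underside of the headband's padded top, 153 mm above the ear defenders' origin, 22 mm below their top.
- can: Red drink can, 66 mm in diameter, 115 mm tall, origin at the centre of its underside. Bystander.
- water_tub: White open plastic tub, 84 mm across, 95 mm tall, origin at the centre of its underside. Bystander.
- tape_roll: Roll of brown tape lying flat, 92 mm in diameter, 24 mm tall, origin at the centre of its underside. Bystander.
- paint_set: White tray of paint tubes, 150 by 180 by 24 mm, origin at the centre of its underside. Bystander.
Mind the look-alikes: they are no part of the job. Several things have the shape of the earmuffs; the one meant has the colours described above.

How it is judged:
By the outcome, as a careful person would: the job done as asked, in the order asked, and still so for the second after the job is handed in, with the robot touching nothing.
It also fails if it takes over 72 s, if anything falls off the work surface, if the arm or the gripper's body presses on something with over 40 N, if the wrist force passes 120 N, or if a joint passes its speed limit or range.

### The arm

A 6-joint arm with a two-finger parallel gripper is mounted at the origin on the work surface. World frame = base frame: x ahead of the robot, y to its left, z up, the work surface at z = 0. Lengths are in m, angles in rad, forces in N, time in s.
With the tool pointing down it reaches from about 0.25 to 0.725 m from the base axis. Payload 4 kg.
Tool frame: the origin (TCP) lies at the very end of the fingers, on their centre line; the grasp point (between the pads) lies 19 mm behind it; z points along the fingers, y is the line along which they close (so a half turn about z gives the same grasp; the last joint's range is limited). The gripper opens to 85 mm and grips with 20 to 120 N. Pads are 22 mm wide; open, the fingers measure 114 mm over their backs; the gripper's body (76 mm by 85 mm) begins 54 mm behind the grasp point. The pads swing forward as they close: fully open they stand 13 mm farther back than shut.
Start: joints at [1.118, 0.241, 0.005, 1.335, 0, 1.571], TCP at [0.219, 0.45, 0.231] pointing down, gripper open.
Joint ranges: [-2.72, 2.72], [-1.05, 1.87], [-1.09, 1.28], [-1.99, 2.15], [-1.42, 1.44], [-3.14, 3.14]. Speed limits (rad/s): [2.79, 2.79, 3.14, 3.14, 3.14, 3.14].

### API

Orientations are given as a unit quaternion [x, y, z, w].
In Python, from workcell import * gives the robot as it stands. The module is installed in compiled form; this text tells all that it offers.
- The arm moves only by the tool send_rows, never from a script. Its argument "steps" is text: rows parted by semicolons, each of 7 numbers parted by spaces: the opening, from -1 (shut) to 1 (fully open), then the shift along the world's x, y, z in m, then the turn, a rotation vector about the world's x, y, z in rad. A call has exactly 5 rows; each row shifts and turns the commanded pose from where the row before left it; what a row does not reach is not made up. A row lasts 1/12 s, in which the tool goes at most 41.7 mm and 7.16 degrees, less where a joint would pass 70% of its speed; a pose out of reach is approached as far as the arm can. A call is refused whole if a number of a shift passes 0.0417 or a number of a turn 0.125, either way. A call with a gripper value outside its range is refused whole. The fingers move at their own pace and stop on an object; the grip force is fixed at half the most. Time passes only in rows, so rows that do not move let the fingers close, or fill a call up. It gives the time, the measured TCP pose, the force, the opening and the grip force at its end, in the units of the state.
- get_obs(): the state, without advancing time (a new reading comes with each control period).
- camera(name): name is "scene" or "top" or "wrist"; returns a dict with "frame" (384x512x3 uint8, red, green, blue), "range_z" (384x512 float32, m along the optical axis (not along the pixel's ray), 0 where there is no reading), "camera_matrix" (3x3 intrinsics, pixels), "extrinsics" (4x4, takes a point from world to camera coordinates); the wrist camera has in their place "T_tool_cam" (4x4, takes a point from camera to tool coordinates, whose origin is the TCP and whose axes are the flange's). Camera axes: x right, y down, z forward; pixel columns grow to the right and rows downward; lengths in m; the calibration is good to about 2 mm. The wrist camera is an equidistant fisheye: a pixel r from the principal point sees the ray r / f radians off the axis. A picture is of the moment at which its call begins: read the wrist's pose just before it.
- job_done(): hands the job in; it is judged then, once.
The state is a dict: "clock": time; "joint_pos": joint angles; "joint_vel": joint speeds; "tau": joint torques, N m; "eef_pos": TCP position; "tool_rot": TCP orientation; "ft_force": force on the tool from outside, world axes, zero at the start; "ft_torque": the same for the moment, N m; "grip_width": finger opening in m; "grasp_force": force on a finger pad.
Only numpy, scipy, OpenCV 4.12 (cv2) and the standard library are available. Lean on these libraries where they do the work, as an engineer would, in place of code of your own. Each camera call takes 0.05 s, during which the arm holds its last target. There are 200 camera calls.

## Working session

There is one attempt and no reset: what is moved stays moved. The work goes in short steps, Python scripts to look and compute and a tool call to move; the robot and the scene stay as the last step left them, time stands still between calls to the robot, and variables do not carry over. Pictures are saved under pics/ and viewed, at most 10 in all, crops included, and the job is handed in when it is done.

Besides the shell and the picture viewer there is one more tool, called after "Request:" in YAML: its name, and indented under it one key for each argument. send_rows: Moves the arm, as the interface text tells. Its arguments: {"type":"object","properties":{"steps":{"type":"string"}},"required":["steps"]}

```bash
mkdir -p pics; cat > h.py <<'E'
from workcell import *
import numpy as np, cv2
def grab(n):
    c=camera(n); np.savez(f'{n}.npz',**c); return c
def world(c):
    K=c['camera_matrix'];E=np.linalg.inv(c['extrinsics']);z=c['range_z']
    v,u=np.mgrid[:384,:512]
    P=np.stack([(u-K[0,2])/K[0,0]*z,(v-K[1,2])/K[1,1]*z,z],-1)
    return P@E[:3,:3].T+E[:3,3]
E
python3 - <<'E'
from h import *
a=grab('scene');b=grab('top')
for n,c in(('scene',a),('top',b)):
    cv2.imwrite(f'pics/{n}0.png',cv2.resize(c['frame'][...,::-1],(800,600)))
    print(n,np.linalg.inv(c['extrinsics'])[:3].round(3).tolist(),c['camera_matrix'].round(1).tolist())
o=get_obs();print({k:np.round(v,3).tolist() for k,v in o.items()})
E
```

```text
scene [[0.117, 0.71, -0.695, 1.455], [0.993, -0.07, 0.097, -0.122], [0.02, -0.701, -0.713, 1.168]] [[470.2, 0.0, 248.9], [0.0, 470.2, 187.6], [0.0, 0.0, 1.0]]
top [[-0.027, -0.985, 0.171, 0.305], [-1.0, 0.028, 0.002, 0.014], [-0.007, -0.171, -0.985, 1.373]] [[403.3, 0.0, 256.6], [0.0, 403.3, 182.8], [0.0, 0.0, 1.0]]
{'clock': 0.1, 'joint_pos': [1.118, 0.241, 0.004, 1.335, 0.0, 1.571], 'joint_vel': [0.001, -0.001, 0.003, 0.0, -0.001, -0.0], 'tau': [-0.0, -37.314, 25.301, 0.011, -0.0, -0.0], 'eef_pos': [0.219, 0.449, 0.231], 'tool_rot': [0.224, 0.974, -0.001, -0.0], 'ft_force': [0.257, -0.558, 0.548], 'ft_torque': [0.026, -0.037, -0.012], 'grasp_force': 0.0, 'grip_width': 0.085}
```

View pics/scene0.png

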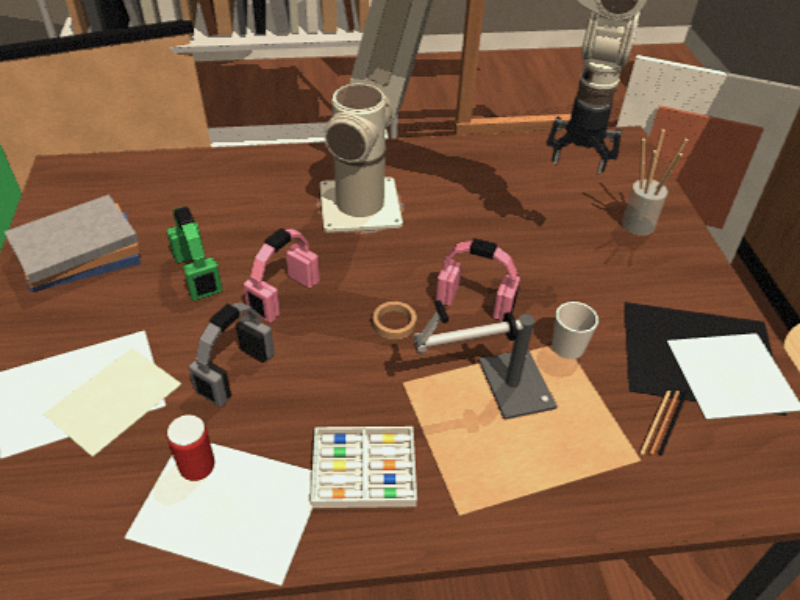

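View pics/top0.png

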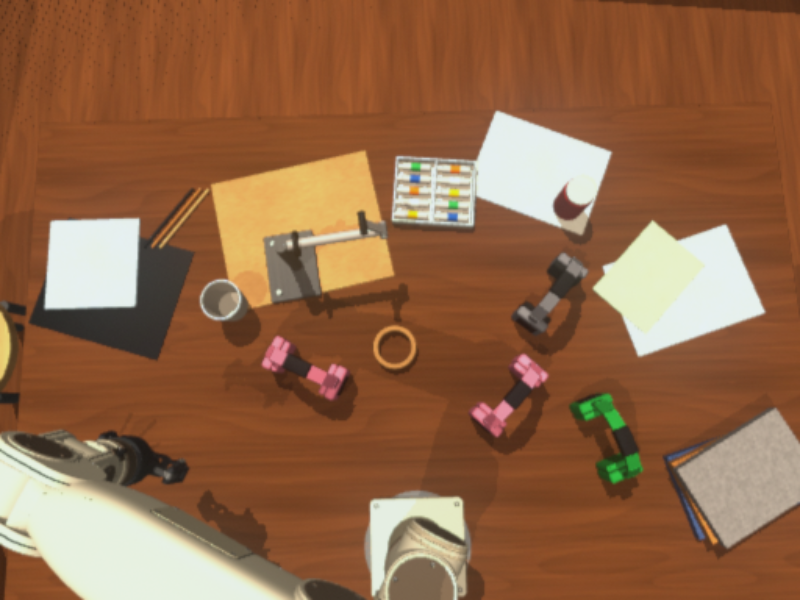

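The scene picture shows the grey earmuffs at about (232,350), the stand's post at (520,350), and the bar running to its free end at (420,342). The keeper handle at (442,312) leans in. The top picture shows the earmuffs at (550,293), the bar from (290,245) to (380,230), and the handle at (363,222). Next I measure with depth.

```bash
python3 - <<'E'
from h import *
for n in('scene','top'):
    c=dict(np.load(n+'.npz'));W=world(c);ok=c['range_z']>0
    f=c['frame'].astype(int)
    def sel(lo,hi):
        m=ok.copy()
        for i in range(3): m&=(W[...,i]>lo[i])&(W[...,i]<hi[i])
        return W[m],f[m]
    # find centres
    s=1.5625
    for nm,(u,v) in dict(em=(550,293) if n=='top' else (232,322),bar=(340,238) if n=='top' else (470,335),handle=(363,222) if n=='top' else (442,312),post=(290,245) if n=='top' else (526,322),end=(380,230) if n=='top' else (420,342)).items():
        print(n,nm,W[int(v/s),int(u/s)].round(3))
    e=W[int((293 if n=='top' else 322)/s),int((550 if n=='top' else 228)/s)]
    P,_=sel([e[0]-.12,e[1]-.12,.165],[e[0]+.12,e[1]+.12,.2]); print('em top',len(P),np.median(P,0).round(4),P.min(0).round(3),P.max(0).round(3))
    P,_=sel([e[0]-.15,e[1]-.13,.03],[e[0]+.12,e[1]+.13,.2])
    d=cv2.minAreaRect((P[:,:2]*1000).astype(np.float32));print('em rect',d)
    w,V=np.linalg.eigh(np.cov(P[:,:2].T));print('axis deg',np.degrees(np.arctan2(V[1,1],V[0,1])))
    P,F=sel([.35,-.1,.17],[.75,.35,.30]);
    b=P[(P[:,2]<.2)];w,V=np.linalg.eigh(np.cov(b[:,:2].T));print('bar',len(b),b.mean(0).round(4),np.degrees(np.arctan2(V[1,1],V[0,1])),b.min(0).round(3),b.max(0).round(3))
    h=P[P[:,2]>.215];print('high',len(h));print(h[np.argsort(h[:,1])][::8].round(3).tolist())
E
```

```text
scene em [ 0.516 -0.284  0.157]
scene bar [0.622 0.139 0.194]
scene handle [0.625 0.083 0.264]
scene post [0.604 0.245 0.195]
scene end [0.629 0.048 0.195]
em top 176 [ 0.5151 -0.2978  0.1738] [ 0.48  -0.321  0.165] [ 0.542 -0.27   0.179]
em rect ((482.1683654785156, -275.7148132324219), (79.2254638671875, 242.83323669433594), 53.32524490356445)
axis deg 144.5301242040558
bar 748 [0.5799 0.1615 0.1878] 149.9245048171196 [0.351 0.04  0.17 ] [0.643 0.261 0.2  ]
high 146
[[0.62, 0.059, 0.221], [0.615, 0.063, 0.223], [0.63, 0.066, 0.22], [0.614, 0.068, 0.233], [0.618, 0.069, 0.238], [0.62, 0.072, 0.24], [0.624, 0.074, 0.24], [0.625, 0.076, 0.249], [0.627, 0.076, 0.235], [0.61, 0.077, 0.26], [0.6, 0.079, 0.261], [0.63, 0.079, 0.258], [0.621, 0.08, 0.268], [0.629, 0.082, 0.26], [0.621, 0.083, 0.263], [0.597, 0.085, 0.261], [0.604, 0.087, 0.26], [0.642, 0.088, 0.259], [0.64, 0.092, 0.255]]
top em [ 0.494 -0.271  0.165]
top bar [0.607 0.134 0.195]
top handle [0.617 0.084 0.267]
top post [0.597 0.23  0.196]
top end [0.618 0.055 0.203]
em top 210 [ 0.5082 -0.2931  0.1745] [ 0.478 -0.325  0.165] [ 0.542 -0.264  0.181]
em rect ((466.3990478515625, -272.12957763671875), (99.8536148071289, 264.8035583496094), 63.10316848754883)
axis deg 151.34602086645313
bar 649 [0.5428 0.177  0.1885] 159.85704562204006 [0.35  0.043 0.17 ] [0.641 0.263 0.2  ]
high 115
[[0.624, 0.06, 0.217], [0.615, 0.063, 0.217], [0.616, 0.068, 0.236], [0.616, 0.071, 0.237], [0.62, 0.074, 0.243], [0.612, 0.078, 0.263], [0.624, 0.079, 0.251], [0.605, 0.081, 0.265], [0.638, 0.084, 0.264], [0.602, 0.084, 0.267], [0.638, 0.086, 0.265], [0.618, 0.087, 0.263], [0.629, 0.089, 0.265], [0.607, 0.09, 0.261], [0.624, 0.093, 0.262]]
```

```bash
python3 - <<'E'
from h import *
for n in('scene','top'):
    c=dict(np.load(n+'.npz'));W=world(c);ok=c['range_z']>0
    f=c['frame'].astype(int)
    grey=(f.max(-1)-f.min(-1))<28
    x,y,z=W[...,0],W[...,1],W[...,2]
    m=ok&(abs(x-.51)<.14)&(abs(y+.29)<.14)&(z>.025)&(z<.19)&grey&~((x<.43)&(y>-.25))
    P=W[m];r=cv2.minAreaRect((P[:,:2]*1000).astype(np.float32));w,V=np.linalg.eigh(np.cov(P[:,:2].T))
    print(n,'em',len(P),r,np.degrees(np.arctan2(V[1,1],V[0,1])))
    T=P[P[:,2]>.170];r=cv2.minAreaRect((T[:,:2]*1000).astype(np.float32));w,V=np.linalg.eigh(np.cov(T[:,:2].T))
    print(' pad',len(T),r,T.mean(0).round(4),np.degrees(np.arctan2(V[1,1],V[0,1])))
    # cups
    L=P[(P[:,2]<.09)]
    k=L[:,1]<-.29
    for q in (k,~k): print(' cup',q.sum(),cv2.minAreaRect((L[q][:,:2]*1000).astype(np.float32)))
    m=ok&(x>.57)&(x<.66)&(y>.07)&(y<.195)&(z>.187)&(z<.2)
    B=W[m];p=np.polyfit(B[:,1],B[:,0],1,);print(' bar x=%.4f y+%.4f'%tuple(p),len(B),B[:,2].max())
    for yy in np.arange(.08,.2,.02):
        q=abs(B[:,1]-yy)<.01; print('  ',yy.round(2),B[q][:,0].min().round(4),B[q][:,0].max().round(4),B[q][:,2].max().round(4))
    m=ok&(x>.54)&(x<.68)&(y>.02)&(y<.27)&(z>.165)&(z<.23);B=W[m]
    t=np.arctan(p[0]);d=np.array([p[0],1])/np.hypot(1,p[0]);s=B[:,:2]@d
    print(' along range',s.min(),s.max(),'bar dir',d, 'p0',[p[1],0]@d)
    for lo in np.arange(s.min(),s.max(),.01):
        q=(s>=lo)&(s<lo+.01);o=B[q][:,:2]@np.array([d[1],-d[0]])
        print('   s%.3f n%d perp %.4f..%.4f zmax %.4f'%(lo,q.sum(),o.min(),o.max(),B[q][:,2].max()))
    H=W[ok&(x>.58)&(x<.66)&(y>.05)&(y<.11)&(z>.25)&(z<.29)];print(' handle',H.mean(0).round(4),H.min(0).round(3),H.max(0).round(3))
E
```

```text
scene em 1355 ((513.4636840820312, -296.31072998046875), (70.12603759765625, 167.6956787109375), 51.426963806152344) 140.24246874202169
 pad 136 ((513.0276489257812, -296.6181335449219), (29.190143585205078, 57.61509704589844), 51.919517517089844) [ 0.5129 -0.2959  0.1742] 140.35078339478065
 cup 413 ((563.1818237304688, -337.39544677734375), (68.1259536743164, 38.991947174072266), 52.47608184814453)
 cup 412 ((462.7862548828125, -255.69667053222656), (70.0258560180664, 36.929203033447266), 52.26728439331055)
 bar x=-0.1286 y+0.6323 249 0.19864880171992916
   0.08 0.6095 0.6308 0.1974
   0.1 0.6107 0.6275 0.1976
   0.12 0.6057 0.625 0.1974
   0.14 0.6021 0.6237 0.1966
   0.16 0.6014 0.62 0.1965
   0.18 0.5966 0.6177 0.1986
 along range -0.039613654918522 0.18220644928170282 bar dir [-0.12752774  0.991835  ] p0 -0.08063241644386261
   s-0.040 n55 perp 0.6080..0.6433 zmax 0.1996
   s-0.030 n56 perp 0.6073..0.6427 zmax 0.2207
   s-0.020 n54 perp 0.6167..0.6356 zmax 0.2290
   s-0.010 n27 perp 0.6160..0.6350 zmax 0.2293
   s0.000 n25 perp 0.6153..0.6355 zmax 0.1968
   s0.010 n26 perp 0.61
[... 2144 characters left out ...]
 perp 0.6137..0.6333 zmax 0.1983
   s0.075 n22 perp 0.6138..0.6300 zmax 0.1996
   s0.085 n22 perp 0.6124..0.6318 zmax 0.2003
   s0.095 n21 perp 0.6122..0.6295 zmax 0.2009
   s0.105 n24 perp 0.6126..0.6318 zmax 0.1995
   s0.115 n21 perp 0.6121..0.6299 zmax 0.1977
   s0.125 n22 perp 0.6122..0.6313 zmax 0.1997
   s0.135 n22 perp 0.6116..0.6290 zmax 0.1996
   s0.145 n68 perp 0.5969..0.6459 zmax 0.2142
   s0.155 n21 perp 0.5979..0.6365 zmax 0.2126
   s0.165 n27 perp 0.6090..0.6292 zmax 0.2001
   s0.175 n38 perp 0.6062..0.6342 zmax 0.2007
   s0.185 n30 perp 0.6073..0.6355 zmax 0.2000
   s0.195 n2 perp 0.6196..0.6237 zmax 0.1990
 handle [0.6179 0.0852 0.2628] [0.597 0.076 0.251] [0.639 0.093 0.27 ]
```

Request:
send_rows:
  steps: "-1 0.02 -0.0163 0.014 0 0 0.0288;-1 0.02 -0.0163 0.014 0 0 0.0288;-1 0.02 -0.0163 0.014 0 0 0.0288;-1 0.02 -0.0163 0.014 0 0 0.0288;-1 0.02 -0.0163 0.014 0 0 0.0288"

```text
clock: 0.52
eef_pos: [0.3192, 0.3671, 0.3015]
tool_rot: [0.153, 0.988, -0.0, -0.0]
ft_force: [0.3, 0.3, 0.7]
grip_width: 0.0257
grasp_force: 0.0
```

Request:
send_rows:
  steps: "-1 0.02 -0.0163 0 0 0 0.0288;-1 0.02 -0.0163 0 0 0 0.0288;-1 0.02 -0.0163 0 0 0 0.0288;-1 0.02 -0.0163 0 0 0 0.0288;-1 0.02 -0.0163 0 0 0 0.0288"

```text
clock: 0.93
eef_pos: [0.4194, 0.2855, 0.3009]
tool_rot: [0.082, 0.997, -0.0, -0.0]
ft_force: [0.4, 0.7, -0.3]
grip_width: 0.0001
grasp_force: 0.0
```

Request:
send_rows:
  steps: "-1 0.02 -0.0163 0 0 0 0.0288;-1 0.02 -0.0163 0 0 0 0.0288;-1 0.02 -0.0163 0 0 0 0.0288;-1 0.02 -0.0163 0 0 0 0.0288;-1 0.02 -0.0163 0 0 0 0.0288"

```text
clock: 1.35
eef_pos: [0.5194, 0.2041, 0.3007]
tool_rot: [0.01, 1.0, -0.0, -0.001]
ft_force: [0.5, 0.0, 0.3]
grip_width: 0.0001
grasp_force: 0.0
```

Request:
send_rows:
  steps: "-1 0.02 -0.0163 0 0 0 0.0288;-1 0.02 -0.0163 0 0 0 0.0288;-1 0.02 -0.0163 0 0 0 0.0288;-1 0.015 -0.0163 0 0 0 0.0288;-1 0 0 0 0 0 0.0288"

```text
clock: 1.77
eef_pos: [0.596, 0.1365, 0.2995]
tool_rot: [-0.06, 0.998, -0.001, -0.001]
ft_force: [-0.7, 0.1, -1.3]
grip_width: -0.0002
grasp_force: 0.0
```

Request:
send_rows:
  steps: "-1 0.018 -0.0135 0 0 0 0;-1 0 0 -0.027 0 0 0;-1 0 0 -0.027 0 0 0;-1 0.0012 -0.0099 0 0 0 0;-1 0.0012 -0.0099 0 0 0 0"

```text
clock: 2.18
eef_pos: [0.6126, 0.106, 0.2451]
tool_rot: [-0.062, 0.998, -0.0, -0.003]
ft_force: [0.0, 0.1, 0.0]
grip_width: 0.0
grasp_force: 0.0
```

Request:
send_rows:
  steps: "-1 0.0012 -0.0099 0 0 0 0;-1 0.0012 -0.0099 0 0 0 0;-1 0.0012 -0.0099 0 0 0 0;-1 0.0012 -0.0099 0 0 0 0;-1 0.0012 -0.0099 0 0 0 0"

```text
clock: 2.6
eef_pos: [0.621, 0.056, 0.2486]
tool_rot: [-0.061, 0.998, 0.0, 0.001]
ft_force: [1.1, 0.6, -0.9]
grip_width: 0.0
grasp_force: 0.8
```

Request:
send_rows:
  steps: "-1 0.001 -0.0079 0 0 0 0;-1 0.001 -0.0079 0 0 0 0;-1 0.001 -0.0079 -0.003 0 0 0;-1 0.001 -0.0079 -0.004 0 0 0;-1 0.001 -0.0079 -0.005 0 0 0"

```text
clock: 3.02
eef_pos: [0.6252, 0.0169, 0.2349]
tool_rot: [-0.062, 0.998, 0.0, 0.0]
ft_force: [0.0, 2.6, -1.0]
grip_width: -0.0001
grasp_force: 0.9
```

Request:
send_rows:
  steps: "-1 0.0004 -0.004 -0.003 0 0 0;-1 0.0004 -0.004 -0.003 0 0 0;-1 0.0004 -0.003 -0.002 0 0 0;-1 0.0004 -0.003 -0.002 0 0 0;-1 0 -0.002 0 0 0 0"

```text
clock: 3.43
eef_pos: [0.6266, 0.0023, 0.225]
tool_rot: [-0.062, 0.998, 0.001, -0.0]
ft_force: [0.3, 4.7, 1.5]
grip_width: -0.0001
grasp_force: 2.0
```

Request:
send_rows:
  steps: "-1 0.0003 -0.0025 0 0 0 0;-1 0.0003 -0.0025 0 0 0 0;-1 0 -0.002 0 0 0 0;-1 0 0 0 0 0 0;-1 0 0 0 0 0 0"

```text
clock: 3.85
eef_pos: [0.6272, -0.0004, 0.2265]
tool_rot: [-0.064, 0.998, 0.004, 0.001]
ft_force: [-1.8, 13.8, 4.5]
grip_width: 0.0002
grasp_force: 5.7
```

Request:
send_rows:
  steps: "-1 0 0.012 0 0 0 0;-1 0 0.005 0.02 0 0 0;-1 0 0 0.03 0 0 0;-1 0 0 0.03 0 0 0;0 -0.0117 -0.03 0 0 0 -0.0806"

```text
clock: 4.27
eef_pos: [0.6197, -0.0147, 0.312]
tool_rot: [-0.024, 1.0, -0.0, 0.006]
ft_force: [-0.2, -0.5, 1.3]
grip_width: 0.0108
grasp_force: 0.0
```

Request:
send_rows:
  steps: "1 -0.0117 -0.03 0 0 0 -0.0806;1 -0.0117 -0.03 0 0 0 -0.0806;1 -0.0117 -0.03 0 0 0 -0.0806;1 -0.0117 -0.03 0 0 0 -0.0806;1 -0.0117 -0.03 0 0 0 -0.0806"

```text
clock: 4.68
eef_pos: [0.5563, -0.1702, 0.3054]
tool_rot: [0.181, 0.983, -0.001, 0.0]
ft_force: [0.6, 0.8, -0.0]
grip_width: 0.0724
grasp_force: 0.0
```

Request:
send_rows:
  steps: "1 -0.0117 -0.03 0 0 0 -0.0806;1 -0.0117 -0.03 0 0 0 -0.0806;1 -0.0117 -0.03 0 0 0 -0.0806;1 -0.0117 -0.035 0 0 0 -0.0806;1 0 0 0 0 0 0"

```text
clock: 5.1
eef_pos: [0.5076, -0.2997, 0.3051]
tool_rot: [0.339, 0.941, -0.002, -0.0]
ft_force: [-0.1, 0.3, -0.8]
grip_width: 0.0849
grasp_force: 0.0
```

```bash
python3 - <<'E'
from h import *
o=get_obs();print(o['eef_pos'].round(4) if hasattr(o['eef_pos'],'round') else o['eef_pos'],o['tool_rot'])
c=grab('wrist');W=grab('scene')
np.savez('pose.npz',p=o['eef_pos'],q=o['tool_rot'])
print(c['T_tool_cam'],c['camera_matrix'])
a=cv2.resize(c['frame'][...,::-1],(400,300));b=cv2.resize(W['frame'][150:300,220:420,::-1],(400,300))
cv2.imwrite('pics/w1.png',np.hstack([a,b]))
P=world(W);x,y,z=P[...,0],P[...,1],P[...,2]
H=P[(abs(x-.628)<.04)&(y>-.06)&(y<.03)&(z>.20)&(z<.29)];print(len(H),H.mean(0),H.min(0),H.max(0))
E
```

```text
[ 0.5076 -0.2997  0.3051] [ 3.39444821e-01  9.40622709e-01 -2.46982196e-03 -1.79725394e-04]
[[-3.01705612e-04 -9.58493053e-01 -2.85115723e-01  7.23409002e-02]
 [ 9.99999685e-01 -4.98379026e-04  6.17248725e-04 -4.55884208e-05]
 [-7.33724312e-04 -2.85115447e-01  9.58492902e-01 -1.43274407e-01]
 [ 0.00000000e+00  0.00000000e+00  0.00000000e+00  1.00000000e+00]] [[297.31863964   0.         255.8288902 ]
 [  0.         297.31863964 192.78601528]
 [  0.           0.           1.        ]]
156 [ 0.63332758 -0.00376438  0.22283339] [ 0.61112998 -0.02540238  0.20053478] [0.65630351 0.02927529 0.23833361]
```

View pics/w1.png

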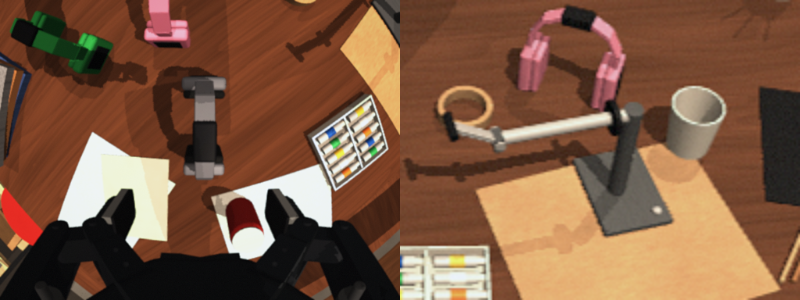

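The right half shows the handle at (448,125) leaning fully out. In the left half the black pad is at (202,148) in the wrist view. I measure the pad from the wrist view.

```bash
python3 - <<'E'
from h import *
from scipy.spatial.transform import Rotation as R
c=dict(np.load('wrist.npz'));p=np.load('pose.npz')
K=c['camera_matrix'];z=c['range_z'];v,u=np.mgrid[:384,:512]
dx,dy=u-K[0,2],v-K[1,2];r=np.hypot(dx,dy);th=r/K[0,0];s=np.tan(th)/np.maximum(r,1e-9)
P=np.stack([dx*s*z,dy*s*z,z],-1);T=c['T_tool_cam']
P=P@T[:3,:3].T+T[:3,3];P=P@R.from_quat(p['q']).as_matrix().T+p['p']
f=c['frame'].astype(int)
m=(z>0)&(th<1)&(abs(P[...,0]-.51)<.12)&(abs(P[...,1]+.295)<.12)&(P[...,2]>.163)&(P[...,2]<.19)&(v<250)
Q=P[m];print(len(Q),Q.mean(0),cv2.minAreaRect((Q[:,:2]*1000).astype(np.float32)),np.percentile(Q[:,2],[5,50,95]))
B=P[m&(f.max(-1)<60)];print(len(B),B.mean(0),cv2.minAreaRect((B[:,:2]*1000).astype(np.float32)))
E
```

```text
2113 [ 0.50695425 -0.29316671  0.17294232] ((509.2453308105469, -294.66168212890625), (29.894153594970703, 74.68387603759766), 49.935970306396484) [0.16429377 0.17492149 0.17647437]
1591 [ 0.50840383 -0.29426117  0.1751365 ] ((510.462890625, -295.8484191894531), (29.522974014282227, 54.07856750488281), 49.64814758300781)
```

Request:
send_rows:
  steps: "1 0.002 0.0045 -0.03 0 0 0;1 0 0 -0.035 0 0 0;1 0 0 -0.035 0 0 0;1 0 0 -0.03 0 0 0;1 0 0 -0.0215 0 0 0"

```text
clock: 5.62
eef_pos: [0.5115, -0.2867, 0.1507]
tool_rot: [0.333, 0.943, -0.0, -0.002]
ft_force: [-0.5, 1.3, -0.4]
grip_width: 0.0855
grasp_force: 0.0
```

Request:
send_rows:
  steps: "-1 0 0 0 0 0 0;-1 0 0 0 0 0 0;-1 0 0 0 0 0 0;-1 0 0 0 0 0 0;-1 0 0 0 0 0 0"

```text
clock: 6.03
eef_pos: [0.5137, -0.2899, 0.1565]
tool_rot: [0.335, 0.942, -0.001, 0.002]
ft_force: [0.9, 0.8, -0.2]
grip_width: 0.0287
grasp_force: 59.3
```

Request:
send_rows:
  steps: "-1 0 0 0.02 0 0 0;-1 0 0 0.03 0 0 0;-1 0 0 0.03 0 0 0;-1 0 0 0.03 0 0 0;-1 0 0 0.028 0 0 0"

```text
clock: 6.45
eef_pos: [0.5123, -0.2889, 0.2944]
tool_rot: [0.335, 0.942, -0.0, 0.001]
ft_force: [1.0, 0.4, -1.7]
grip_width: 0.0286
grasp_force: 59.6
```

Request:
send_rows:
  steps: "-1 0.0125 0.021 0 0 0 0.0804;-1 0.0125 0.021 0 0 0 0.0804;-1 0.0125 0.021 0 0 0 0.0804;-1 0.0125 0.021 0 0 0 0.0804;-1 0.0125 0.021 0 0 0 0.0804"

```text
clock: 6.87
eef_pos: [0.5753, -0.183, 0.2927]
tool_rot: [0.138, 0.99, -0.0, 0.001]
ft_force: [-0.6, 0.4, -1.8]
grip_width: 0.029
grasp_force: 59.7
```

Request:
send_rows:
  steps: "-1 0.0125 0.021 0 0 0 0.0804;-1 0.0125 0.021 0 0 0 0.0804;-1 0.0125 0.021 0 0 0 0.0804;-1 0.0125 0.021 0 0 0 0.0804;-1 0.0125 0.021 0 0 0 0.0804"

```text
clock: 7.28
eef_pos: [0.6379, -0.0778, 0.2926]
tool_rot: [-0.063, 0.998, -0.0, 0.001]
ft_force: [-0.6, 0.0, -2.3]
grip_width: 0.0287
grasp_force: 59.6
```

Request:
send_rows:
  steps: "-1 0 0 0 0 0 0;-1 0 0 0 0 0 0;-1 0 0 0 0 0 0;-1 0 0 0 0 0 0;-1 0 0 0 0 0 0"

```text
clock: 7.7
eef_pos: [0.6369, -0.0799, 0.2922]
tool_rot: [-0.06, 0.998, -0.0, 0.0]
ft_force: [-0.4, 0.5, -2.3]
grip_width: 0.0286
grasp_force: 59.7
```

```bash
python3 - <<'E'
from h import *
o=get_obs();print(o['eef_pos'].round(4),o['tool_rot'].round(4),o['grip_width'])
a=grab('scene');b=grab('top')
cv2.imwrite('pics/c1.png',np.hstack([cv2.resize(a['frame'][100:300,170:370,::-1],(400,400)),cv2.resize(b['frame'][80:280,160:360,::-1],(400,400))]))
E
```

```text
[ 0.6369 -0.0799  0.2922] [-5.970e-02  9.982e-01 -1.000e-04  2.000e-04] 0.028552666010512134
```

View pics/c1.png

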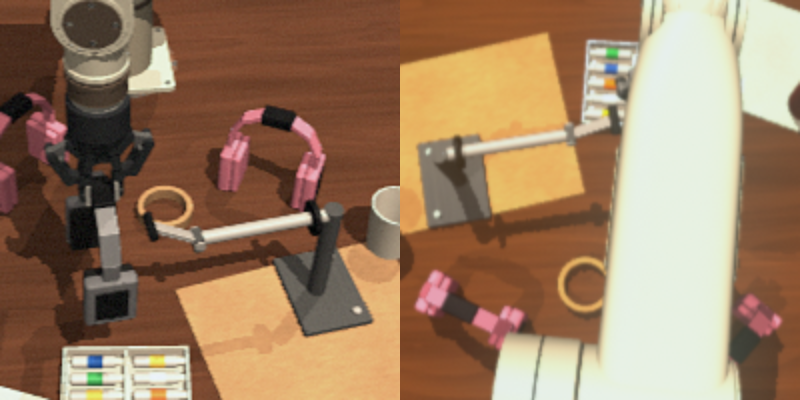

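The left half shows the earmuffs held upright at (105,255), aligned to pass the bar with one cup on each side. The lever at (165,230) is still out. I move along the bar.

Request:
send_rows:
  steps: "-1 -0.0025 0.0213 0 0 0 0;-1 -0.0025 0.0213 0 0 0 0;-1 -0.0025 0.0213 0 0 0 0;-1 -0.0025 0.0213 0 0 0 0;-1 -0.0025 0.0213 0 0 0 0"

```text
clock: 8.22
eef_pos: [0.6245, 0.0277, 0.2921]
tool_rot: [-0.06, 0.998, 0.0, 0.0]
ft_force: [0.2, 0.1, -2.5]
grip_width: 0.0291
grasp_force: 59.8
```

Request:
send_rows:
  steps: "-1 -0.0025 0.0213 0 0 0 0;-1 -0.0025 0.0213 0 0 0 0;-1 -0.0025 0.0213 0 0 0 0;-1 -0.0025 0.0213 0 0 0 0;-1 -0.0025 0.0213 0 0 0 0"

```text
clock: 8.63
eef_pos: [0.6121, 0.1345, 0.2921]
tool_rot: [-0.06, 0.998, 0.0, 0.0]
ft_force: [0.7, 0.1, -2.5]
grip_width: 0.0285
grasp_force: 59.8
```

Request:
send_rows:
  steps: "-1 0 0 -0.02 0 0 0;-1 0 0 -0.02 0 0 0;-1 0 0 -0.02 0 0 0;-1 0 0 -0.015 0 0 0;-1 0 0 -0.006 0 0 0"

```text
clock: 9.05
eef_pos: [0.6108, 0.1333, 0.208]
tool_rot: [-0.06, 0.998, -0.0, -0.002]
ft_force: [-0.5, -0.1, -2.6]
grip_width: 0.0285
grasp_force: 59.9
```

Request:
send_rows:
  steps: "-1 0 0 -0.003 0 0 0;-1 0 0 -0.003 0 0 0;-1 0 0 -0.002 0 0 0;-1 0 0 -0.001 0 0 0;-1 0 0 0 0 0 0"

```text
clock: 9.47
eef_pos: [0.6127, 0.1341, 0.2025]
tool_rot: [-0.06, 0.998, 0.0, 0.001]
ft_force: [-0.9, 0.4, -2.6]
grip_width: 0.0287
grasp_force: 59.9
```

Request:
send_rows:
  steps: "-1 0 0 -0.001 0 0 0;-1 0 0 -0.001 0 0 0;-1 0 0 -0.001 0 0 0;-1 0 0 -0.001 0 0 0;-1 0 0 0 0 0 0"

```text
clock: 9.88
eef_pos: [0.6124, 0.1342, 0.1978]
tool_rot: [-0.061, 0.998, 0.0, 0.0]
ft_force: [0.1, 0.4, -1.9]
grip_width: 0.0288
grasp_force: 59.9
```

Request:
send_rows:
  steps: "-1 0 0 -0.001 0 0 0;-1 0 0 -0.0005 0 0 0;-1 0 0 0 0 0 0;-1 0 0 0 0 0 0;-1 0 0 0 0 0 0"

```text
clock: 10.3
eef_pos: [0.6125, 0.1341, 0.1976]
tool_rot: [-0.061, 0.998, 0.0, 0.001]
ft_force: [-3.0, -0.6, 5.4]
grip_width: 0.0289
grasp_force: 60.8
```

```bash
python3 - <<'E'
from h import *
o=get_obs();print(o['eef_pos'].round(4),o['ft_force'].round(2))
a=grab('scene')
cv2.imwrite('pics/c2.png',cv2.resize(a['frame'][130:290,200:400,::-1],(800,600)))
E
```

```text
[0.6125 0.1341 0.1976] [-3.03 -0.58  5.35]
```

View pics/c2.png

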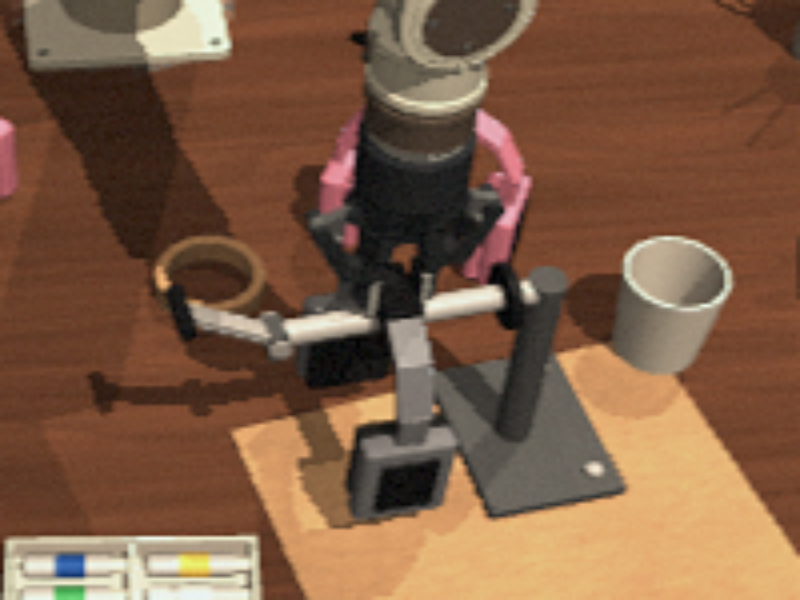

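The picture shows the headband seated on the bar at (405,300) with one cup on each side, and the lever out at (180,310). I let go now.

Request:
send_rows:
  steps: "0.3 0 0 0 0 0 0;0.3 0 0 0 0 0 0;0.3 0 0 0 0 0 0;0.3 0 0 0 0 0 0;0.3 0 0 0 0 0 0"

```text
clock: 10.77
eef_pos: [0.6123, 0.1341, 0.1959]
tool_rot: [-0.061, 0.998, -0.0, -0.0]
ft_force: [-0.3, -0.0, 0.4]
grip_width: 0.0554
grasp_force: 0.0
```

Request:
send_rows:
  steps: "0.3 0 0 0.01 0 0 0;0.3 0 0 0.015 0 0 0;0.3 0 0 0.025 0 0 0;0.3 0 0 0.03 0 0 0;0.3 0 0 0 0 0 0"

```text
clock: 11.18
eef_pos: [0.6147, 0.1346, 0.2839]
tool_rot: [-0.061, 0.998, 0.001, 0.006]
ft_force: [-0.3, 0.2, 0.8]
grip_width: 0.0555
grasp_force: 0.0
```

```bash
python3 - <<'E'
from h import *
o=get_obs();print(o['eef_pos'].round(4),o['ft_force'].round(2))
a=grab('scene')
cv2.imwrite('pics/c3.png',cv2.resize(a['frame'][130:290,200:400,::-1],(800,600)))
P=world(a);x,y,z=P[...,0],P[...,1],P[...,2]
H=P[(abs(x-.613)<.025)&(abs(y-.134)<.05)&(z>.207)&(z<.225)];print(len(H),H.mean(0),H.min(0),H.max(0))
E
```

```text
[0.6147 0.1346 0.2839] [-0.3   0.2   0.75]
164 [0.61558461 0.13052897 0.21558265] [0.58868018 0.11377813 0.20700254] [0.63798036 0.14938945 0.22039645]
```

View pics/c3.png

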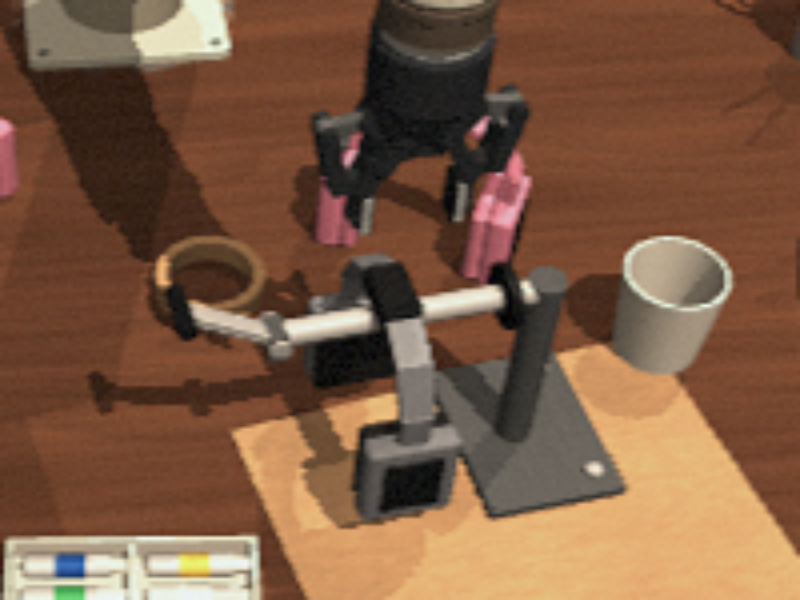

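The earmuffs hang freely, with the band at (390,285) and both cups below. Now I close the fingers, come down on the free-end side and push.

Request:
send_rows:
  steps: "-1 0.003 -0.024 0 0 0 0;-1 0.003 -0.024 0 0 0 0;-1 0 0 0 0 0 0;-1 0 0 0 0 0 0;-1 0 0 0 0 0 0"

```text
clock: 11.65
eef_pos: [0.6181, 0.0862, 0.2759]
tool_rot: [-0.06, 0.998, 0.0, -0.0]
ft_force: [0.3, 1.1, 0.0]
grip_width: 0.0005
grasp_force: 0.0
```

Request:
send_rows:
  steps: "-1 0 0 -0.025 0 0 0;-1 0 0 -0.02 0 0 0;-1 0 0 -0.015 0 0 0;-1 0 0 -0.008 0 0 0;-1 0 0 0 0 0 0"

```text
clock: 12.07
eef_pos: [0.6169, 0.0868, 0.2058]
tool_rot: [-0.061, 0.998, -0.0, -0.002]
ft_force: [0.8, 0.1, -0.4]
grip_width: 0.0001
grasp_force: 0.0
```

Request:
send_rows:
  steps: "-1 -0.0006 0.005 0 0 0 0;-1 -0.0006 0.005 0 0 0 0;-1 -0.0006 0.004 0 0 0 0;-1 -0.0005 0.004 0 0 0 0;-1 -0.0005 0.004 0 0 0 0"

```text
clock: 12.48
eef_pos: [0.616, 0.1086, 0.2093]
tool_rot: [-0.061, 0.998, -0.0, 0.001]
ft_force: [0.9, -3.3, 3.7]
grip_width: -0.0001
grasp_force: 2.0
```

Request:
send_rows:
  steps: "-1 -0.0005 0.004 0 0 0 0;-1 -0.0005 0.004 0 0 0 0;-1 -0.0005 0.004 0 0 0 0;-1 -0.0005 0.004 0 0 0 0;-1 -0.0005 0.004 0 0 0 0"

```text
clock: 12.9
eef_pos: [0.6135, 0.128, 0.2091]
tool_rot: [-0.06, 0.998, -0.0, 0.001]
ft_force: [-0.6, -3.2, 4.4]
grip_width: 0.0
grasp_force: 2.7
```

Request:
send_rows:
  steps: "-1 -0.0005 0.004 0 0 0 0;-1 -0.0005 0.004 0 0 0 0;-1 -0.0005 0.004 0 0 0 0;-1 -0.0005 0.004 0 0 0 0;-1 -0.0005 0.004 0 0 0 0"

```text
clock: 13.32
eef_pos: [0.6109, 0.148, 0.2091]
tool_rot: [-0.06, 0.998, -0.0, 0.001]
ft_force: [0.4, -3.7, 5.4]
grip_width: -0.0001
grasp_force: 2.9
```

```bash
python3 - <<'E'
from h import *
a=grab('scene')
cv2.imwrite('pics/c4.png',cv2.resize(a['frame'][130:290,200:400,::-1],(800,600)))
E
```

```text
(no output)
```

View pics/c4.png

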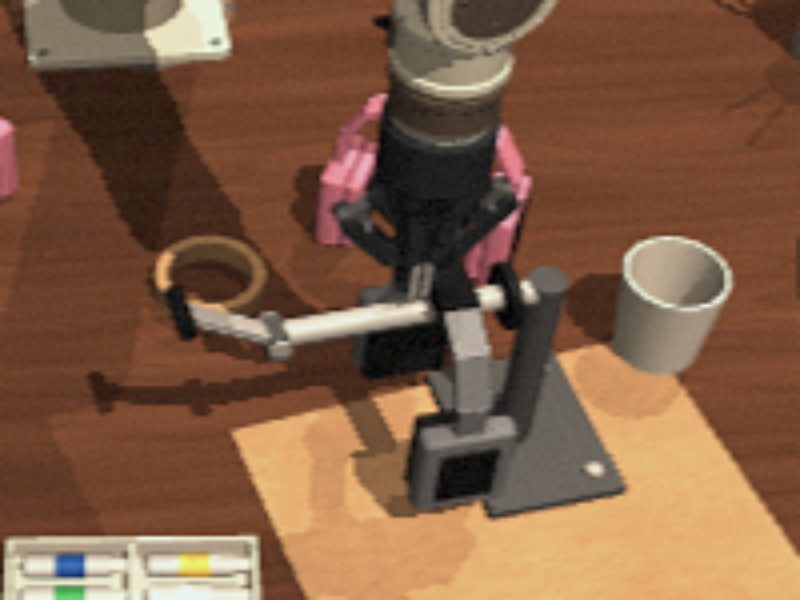

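The band at (455,280) is sliding towards the collar at (508,295) with only a slight swing. I continue more slowly.

Request:
send_rows:
  steps: "-1 -0.0003 0.003 0 0 0 0;-1 -0.0004 0.003 0 0 0 0;-1 -0.0003 0.003 0 0 0 0;-1 -0.0003 0.002 0 0 0 0;-1 -0.0002 0.002 0 0 0 0"

```text
clock: 13.78
eef_pos: [0.6094, 0.161, 0.209]
tool_rot: [-0.06, 0.998, -0.0, 0.001]
ft_force: [0.8, -4.6, 4.9]
grip_width: -0.0002
grasp_force: 3.0
```

Request:
send_rows:
  steps: "-1 -0.0002 0.0015 0 0 0 0;-1 -0.0002 0.0015 0 0 0 0;-1 -0.0002 0.0015 0 0 0 0;-1 -0.0002 0.0015 0 0 0 0;-1 -0.0002 0.0015 0 0 0 0"

```text
clock: 14.2
eef_pos: [0.6084, 0.1684, 0.209]
tool_rot: [-0.06, 0.998, -0.0, 0.001]
ft_force: [-0.3, -3.8, 5.1]
grip_width: 0.0
grasp_force: 2.9
```

Request:
send_rows:
  steps: "-1 -0.0002 0.0015 0 0 0 0;-1 -0.0002 0.0015 0 0 0 0;-1 -0.0001 0.001 0 0 0 0;-1 -0.0001 0.001 0 0 0 0;-1 0 0 0 0 0 0"

```text
clock: 14.62
eef_pos: [0.6078, 0.1734, 0.209]
tool_rot: [-0.06, 0.998, -0.0, 0.001]
ft_force: [0.8, -3.1, 5.5]
grip_width: -0.0
grasp_force: 2.8
```

Request:
send_rows:
  steps: "-1 -0.0002 0.0015 0 0 0 0;-1 -0.0002 0.0015 0 0 0 0;-1 -0.0002 0.0015 0 0 0 0;-1 -0.0001 0.001 0 0 0 0;-1 0 0 0 0 0 0"

```text
clock: 15.03
eef_pos: [0.608, 0.1742, 0.2092]
tool_rot: [-0.059, 0.998, -0.005, 0.001]
ft_force: [1.8, -15.5, 7.1]
grip_width: -0.0006
grasp_force: 8.2
```

Request:
send_rows:
  steps: "-1 0.0006 -0.005 0 0 0 0;-1 0.0003 -0.003 0 0 0 0;-1 0.0003 -0.003 0 0 0 0;-1 0.0012 -0.01 0 0 0 0;-1 0.0012 -0.01 0 0 0 0"

```text
clock: 15.45
eef_pos: [0.6099, 0.1484, 0.2075]
tool_rot: [-0.061, 0.998, 0.0, -0.001]
ft_force: [0.3, -0.2, -0.0]
grip_width: 0.0001
grasp_force: 0.0
```

Request:
send_rows:
  steps: "-1 0.0024 -0.02 0.03 0 0 0;-1 0.0024 -0.02 0.04 0 0 0;-1 0.0024 -0.02 0.02 0 0 0;-1 0 0 0 0 0 0;-1 0 0 0 0 0 0"

```text
clock: 15.87
eef_pos: [0.6183, 0.0881, 0.2971]
tool_rot: [-0.059, 0.998, 0.0, 0.002]
ft_force: [-0.6, -0.5, 0.1]
grip_width: 0.0001
grasp_force: 0.0
```

```bash
python3 - <<'E'
from h import *
o=get_obs();print(o['eef_pos'].round(4),o['ft_force'].round(2))
a=grab('scene')
cv2.imwrite('pics/c5.png',cv2.resize(a['frame'][130:290,200:400,::-1],(800,600)))
P=world(a);x,y,z=P[...,0],P[...,1],P[...,2]
d=np.array([-.12,.993]);s=(x-.6228)*d[0]+(y-.0487)*d[1];t=abs((x-.6228)*d[1]-(y-.0487)*d[0])
for lo in np.arange(.12,.18,.004):
    q=(s>lo)&(s<lo+.004)&(t<.024)&(z>.15)&(z<.24);print(lo.round(3),q.sum(),P[q][:,2].max().round(4) if q.any() else '',(P[q][:,2]>.205).sum())
E
```

```text
[0.6183 0.0881 0.2971] [-0.63 -0.54  0.09]
0.12 10 0.1969 0
0.124 7 0.1947 0
0.128 10 0.1979 0
0.132 38 0.217 22
0.136 33 0.2199 24
0.14 19 0.2194 18
0.144 20 0.2208 20
0.148 15 0.2194 15
0.152 24 0.2202 24
0.156 17 0.2205 17
0.16 16 0.2208 16
0.164 7 0.2151 7
0.168 18 0.2132 11
0.172 12 0.2084 4
0.176 0  0
```

View pics/c5.png

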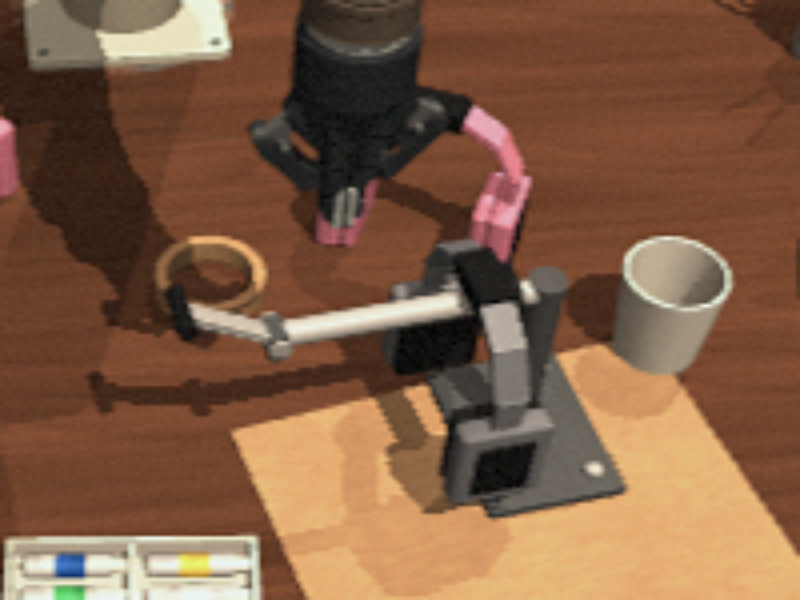

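The band at (485,275) now sits against the collar by the post and hangs quietly. Next is the lever, pushed from outside.

Request:
send_rows:
  steps: "-1 0.0034 -0.0288 0 0 0 0;-1 0.0034 -0.0288 0 0 0 0;-1 0.0034 -0.0288 0 0 0 0;-1 0.0034 -0.0288 0 0 0 0;-1 0.0034 -0.0288 0 0 0 0"

```text
clock: 16.33
eef_pos: [0.6336, -0.0545, 0.2931]
tool_rot: [-0.062, 0.998, 0.001, -0.002]
ft_force: [0.6, -0.2, 0.4]
grip_width: -0.0001
grasp_force: 0.0
```

Request:
send_rows:
  steps: "-1 0 0 0 0 0 0;-1 0 0 -0.03 0 0 0;-1 0 0 -0.03 0 0 0;-1 0 0 -0.022 0 0 0;-1 0 0 0 0 0 0"

```text
clock: 16.75
eef_pos: [0.63, -0.0531, 0.2054]
tool_rot: [-0.061, 0.998, 0.001, -0.007]
ft_force: [-0.9, -0.3, -1.4]
grip_width: 0.0003
grasp_force: 0.0
```

Request:
send_rows:
  steps: "-1 -0.0008 0.007 0 0 0 0;-1 -0.0008 0.007 0 0 0 0;-1 -0.0008 0.007 0 0 0 0;-1 -0.0006 0.005 0.001 0 0 0;-1 -0.0006 0.005 0.001 0 0 0"

```text
clock: 17.17
eef_pos: [0.6327, -0.0311, 0.2213]
tool_rot: [-0.058, 0.998, -0.009, 0.004]
ft_force: [-3.8, -28.2, 16.4]
grip_width: -0.0003
grasp_force: 13.7
```

Request:
send_rows:
  steps: "-1 0 -0.004 0.003 0 0 0;-1 0 0 0.005 0 0 0;-1 0 0.001 0.005 0 0 0;-1 0 0.002 0.005 0 0 0;-1 0 0.002 0.004 0 0 0"

```text
clock: 17.58
eef_pos: [0.6312, -0.0218, 0.2389]
tool_rot: [-0.061, 0.998, -0.0, 0.001]
ft_force: [0.2, -1.6, 0.1]
grip_width: 0.0004
grasp_force: 1.0
```

Request:
send_rows:
  steps: "-1 -0.0006 0.005 0.003 0 0 0;-1 -0.0006 0.005 0.003 0 0 0;-1 -0.0006 0.005 0.003 0 0 0;-1 -0.0006 0.005 0.002 0 0 0;-1 -0.0006 0.005 0.002 0 0 0"

```text
clock: 18.0
eef_pos: [0.6286, 0.0003, 0.2546]
tool_rot: [-0.06, 0.998, -0.003, 0.003]
ft_force: [-2.7, -10.3, 14.1]
grip_width: 0.0
grasp_force: 8.3
```

Request:
send_rows:
  steps: "-1 -0.0006 0.005 0.001 0 0 0;-1 -0.0006 0.005 0.001 0 0 0;-1 -0.0005 0.004 0 0 0 0;-1 -0.0004 0.003 0 0 0 0;-1 0 0 0 0 0 0"

```text
clock: 18.42
eef_pos: [0.6265, 0.0179, 0.2609]
tool_rot: [-0.06, 0.998, -0.003, 0.005]
ft_force: [-7.9, -9.4, 26.5]
grip_width: 0.0003
grasp_force: 13.0
```

```bash
cat > k.py <<'E'
from h import *
o=get_obs();print(o['eef_pos'].round(4),o['ft_force'].round(2))
d=np.array([-.12,.993])
for n in('scene','top'):
    a=grab(n);P=world(a);x,y,z=P[...,0],P[...,1],P[...,2];f=a['frame'].astype(int)
    s=(x-.6228)*d[0]+(y-.0487)*d[1];t=(x-.6228)*d[1]-(y-.0487)*d[0]
    # sections along height of the lever/handle
    for lo in np.arange(.2,.285,.006):
        q=(abs(t)<.024)&(abs(s)<.035)&(z>lo)&(z<lo+.006)
        if q.any(): print(n,lo.round(3),q.sum(),'s',s[q].min().round(4),np.median(s[q]).round(4),s[q].max().round(4),'t',t[q].min().round(3),t[q].max().round(3))
E
python3 k.py
```

```text
[0.6265 0.0179 0.2609] [-7.95 -9.44 26.49]
scene 0.2 5 s -0.0076 -0.0044 0.0333 t 0.003 0.01
scene 0.206 5 s -0.0081 -0.0053 -0.0022 t 0.007 0.009
scene 0.212 5 s -0.0115 -0.0081 -0.0032 t 0.004 0.009
scene 0.218 3 s -0.011 -0.0085 -0.0058 t 0.006 0.008
scene 0.224 5 s -0.0139 -0.0093 -0.0053 t 0.005 0.011
scene 0.23 5 s -0.0142 -0.0119 -0.0086 t 0.006 0.011
scene 0.236 3 s -0.0148 -0.0121 -0.0099 t 0.007 0.009
scene 0.254 2 s -0.0224 -0.0194 -0.0164 t 0.02 0.022
scene 0.26 23 s -0.035 -0.0204 -0.012 t -0.01 0.024
scene 0.266 28 s -0.0301 -0.0197 -0.0136 t -0.01 0.024
scene 0.272 11 s -0.0337 -0.0278 -0.0197 t 0.003 0.012
scene 0.278 7 s -0.0306 -0.0277 -0.0213 t 0.004 0.011
scene 0.284 8 s -0.0341 -0.0293 -0.0217 t 0.004 0.012
```

Request:
send_rows:
  steps: "-1 0.001 -0.01 0 0 0 0;-1 0.001 -0.01 0 0 0 0;-1 0 0 -0.01 0 0 0;-1 0 0 0 0 0 0;-1 0 0 0 0 0 0"

```text
clock: 18.93
eef_pos: [0.6267, 0.0005, 0.2402]
tool_rot: [-0.061, 0.998, 0.001, -0.002]
ft_force: [0.0, -0.1, 0.5]
grip_width: -0.0002
grasp_force: 0.0
```

Request:
send_rows:
  steps: "-1 -0.0006 0.005 0 0 0 0;-1 -0.0006 0.005 0 0 0 0;-1 -0.0006 0.005 0 0 0 0;-1 -0.0005 0.004 0 0 0 0;-1 -0.0005 0.004 0 0 0 0"

```text
clock: 19.35
eef_pos: [0.625, 0.0233, 0.2428]
tool_rot: [-0.061, 0.998, -0.0, 0.0]
ft_force: [0.7, -2.2, 0.4]
grip_width: 0.0001
grasp_force: 0.9
```

Request:
send_rows:
  steps: "-1 -0.0002 0.002 0 0 0 0;-1 -0.0002 0.002 0 0 0 0;-1 0 0.001 0 0 0 0;-1 0 0 0 0 0 0;-1 0 0 0 0 0 0"

```text
clock: 19.77
eef_pos: [0.6243, 0.0279, 0.2423]
tool_rot: [-0.061, 0.998, 0.0, -0.0]
ft_force: [0.1, 0.3, 0.1]
grip_width: -0.0
grasp_force: 0.0
```

```bash
python3 k.py
```

```text
[0.6243 0.0279 0.2423] [0.13 0.32 0.08]
scene 0.2 6 s -0.0041 -0.0005 0.0035 t 0.004 0.011
scene 0.206 9 s -0.005 -0.0028 0.0025 t -0.012 0.01
scene 0.212 8 s -0.005 -0.0027 0.0025 t -0.01 0.009
scene 0.218 6 s -0.0057 -0.0016 0.0023 t 0.003 0.009
scene 0.224 7 s -0.0057 -0.0031 0.0028 t 0.002 0.009
scene 0.23 3 s -0.0047 -0.0012 0.002 t 0.001 0.009
scene 0.236 7 s -0.0052 -0.0023 0.002 t 0.002 0.012
scene 0.242 10 s -0.0292 -0.0121 -0.0027 t 0.0 0.012
scene 0.248 12 s -0.0339 -0.0166 -0.0054 t 0.001 0.01
scene 0.254 19 s -0.0343 -0.0246 -0.0052 t 0.002 0.019
scene 0.26 20 s -0.0341 -0.0106 0.0048 t 0.002 0.024
scene 0.266 51 s -0.034 -0.0064 0.004 t -0.006 0.024
scene 0.272 18 s -0.0342 -0.0154 0.0011 t 0.0 0.022
scene 0.278 13 s -0.03 -0.0202 -0.009 t 0.001 0.01
scene 0.284 20 s -0.0338 -0.0158 0.0068 t -0.005 0.011
```

Request:
send_rows:
  steps: "-1 0 0.001 0 0 0 0;-1 0 0.001 0 0 0 0;-1 0 0 0 0 0 0;-1 0.001 -0.008 0 0 0 0;-1 0.004 -0.03 0 0 0 0"

```text
clock: 20.28
eef_pos: [0.6295, -0.0051, 0.2427]
tool_rot: [-0.063, 0.998, 0.001, 0.0]
ft_force: [0.4, -0.2, 0.2]
grip_width: -0.0
grasp_force: 0.0
```

Request:
send_rows:
  steps: "-1 0 -0.03 0.03 0 0 0;-1 0 -0.03 0.035 0 0 0;-1 -0.02 -0.03 0 0 0 0;-1 -0.02 -0.03 0 0 0 0;-1 -0.02 -0.03 0 0 0 0"

```text
clock: 20.7
eef_pos: [0.5695, -0.1568, 0.3043]
tool_rot: [-0.061, 0.998, -0.0, 0.001]
ft_force: [1.2, -0.1, 0.3]
grip_width: 0.0001
grasp_force: 0.0
```

```bash
cat >> k.py <<'E'
a=dict(np.load('scene.npz'))
cv2.imwrite('pics/c6.png',cv2.resize(a['frame'][130:290,200:400,::-1],(800,600)))
E
python3 k.py
```

```text
[ 0.5695 -0.1568  0.3043] [ 1.21 -0.09  0.26]
scene 0.2 7 s -0.0045 0.0001 0.0033 t -0.005 0.01
scene 0.206 5 s -0.004 -0.0023 0.003 t -0.003 0.009
scene 0.212 6 s -0.0043 -0.0004 0.0033 t 0.003 0.01
scene 0.218 5 s -0.0049 -0.0032 -0.0003 t -0.001 0.008
scene 0.224 5 s -0.004 -0.0005 0.0016 t 0.0 0.011
scene 0.23 8 s -0.0047 -0.0021 0.0028 t -0.003 0.009
scene 0.236 7 s -0.005 -0.003 0.0018 t -0.003 0.008
scene 0.242 3 s -0.0045 -0.0033 -0.0027 t -0.006 0.012
scene 0.248 4 s -0.0049 -0.0046 -0.0043 t -0.002 0.009
scene 0.254 1 s 0.0022 0.0022 0.0022 t 0.021 0.021
scene 0.26 9 s -0.0074 -0.0056 0.0044 t -0.016 0.023
scene 0.266 53 s -0.008 -0.0017 0.0051 t -0.021 0.024
scene 0.272 12 s -0.0067 -0.0012 0.0019 t -0.019 0.021
top 0.2 1 s 0.0162 0.0162 0.0162 t -0.005 -0.005
top 0.206 1 s -0.002 -0.002 -0.002 t -0.006 -0.006
top 0.26 5 s -0.0057 0.0012 0.0068 t -0.021 0.015
top 0.266 42 s -0.0054 0.0028 0.0082 t -0.021 0.024
top 0.272 31 s -0.0037 0.0008 0.0055 t -0.021 0.02
```

View pics/c6.png

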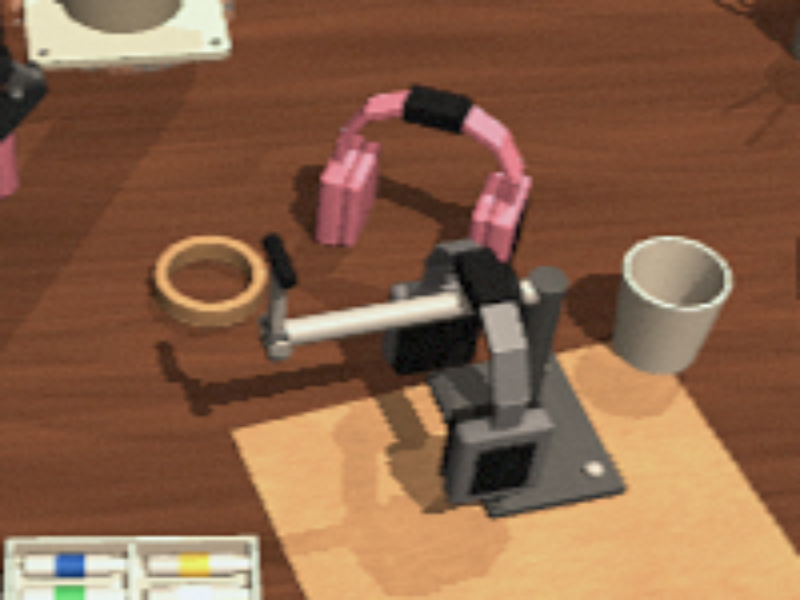

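The lever at (278,290) now stands upright to within about 0.02 rad. The earmuffs still rest against the collar at (485,275), and the tape roll, tub and paint set are untouched. I hand the job in.

Request:
send_rows:
  steps: "-1 0 0 0 0 0 0;-1 0 0 0 0 0 0;-1 0 0 0 0 0 0;-1 0 0 0 0 0 0;-1 0 0 0 0 0 0"

```text
clock: 21.22
eef_pos: [0.57, -0.1539, 0.3033]
tool_rot: [-0.062, 0.998, 0.0, -0.0]
ft_force: [0.4, -0.0, 0.4]
grip_width: 0.0001
grasp_force: 0.0
```

```bash
python3 -c "
from workcell import *
print(job_done())"
```

```text
the job is handed in; nothing more can be done
None
```

The job is handed in after about 21 s: the ear defenders hang on the bar with the headband against the collar, and the keeper lever stands upright to within about 0.02 rad.

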